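# Load a label cassette under the push-push cover of a label printer

### The job

Load the label printer: press the press mark of its closed cover once so that the push-push catch lets go and the cover rises, set the narrow label cassette (not the wide one) fully home in the bay, nose to the front, and let go; then swing the cover shut and press again until the catch holds it. Press with feeling, only until the catch bottoms out: it is plastic and more than 15 N on the cover breaks it; leave all else on the bench where it stands.

Things in the scene. Friction and masses are not known exactly. Their poses are not given: they have to be found in the camera images.
- printer: White label printer, fixed, 236 mm deep (x) x 184 mm wide (y), 128 mm high, cover shut. Origin: centre of its underside; x to its rear (display and keys look to -x), z up; yaw within 0.25 rad of the robot's x. The console before the cover is up to 95 mm high. A push-push catch holds the cover at mid front edge. Under the cover a level deck 85 mm above the bench, the cassette bay sunk in it.
- bay (a point): Centre of the bay's floor, axes as the printer's, at [22, 0, 60] mm in the printer's frame, 25 mm below the deck. The bay is 89 mm (x) x 59 mm (y), with a slot for the cassette's nose reaching 14 mm further to the front (-x), 21 mm wide, centred at y = -17 mm: 1.5 mm clearance all round the cassette; a 4 mm lead-in at 45 degrees around the mouth.
- cover (a joint): Angle (rad) of the black cover: 0 latched (top level), 1.85 fully open (leaning back past upright), to -0.12 while pressed. Pressing it to the end of the catch's travel and letting it up again frees it if latched, latches it if free. Freed, a damped spring raises it fully in about 5 s and keeps it up. Swinging it shut by its front edge at 0.5 rad/s takes 2 to 4 N; not latched, it rises again.
- press_mark (a point): Middle of the ribbed press mark, on the cover's outer face above the catch, 128 mm above the bench when latched; z: outward normal, x: to the hinge. Pressed here the cover yields at 1 to 4 N; the catch's travel ends, unseen, 6 to 14 mm down (differs between printers), where force climbs some 20 N per mm: 5 to 10 N there is enough. Over 15 N of gripper or arm on the cover, any way, breaks the catch.
- cover_hinge (a point): Middle of the cover's hinge axis (along the printer's y), at [92, 0, 118] mm in the printer's frame. The cover's outer face lies 10 mm outside the axis, its front edge 145 mm and the press mark 128 mm from it; plate 6 mm thick, 172 mm wide, 40 mm skirts on the inside at sides and front. Open, its front edge stands 260 mm above the bench, about 50 mm behind the hinge.
- cassette: Narrow label cassette, white, 0.11 to 0.23 kg: body 86 (x) x 56 (y) x 30 mm high; nose 14 mm long, 18 wide, 30 high on its front face (-x), centred at y = -17 mm; on top a central grip rib 50 mm long (x), 12 thick (y), 20 high (top at 50 mm). Origin: centre of the body's underside. Flat on the bench left or right of the printer, nose within 0.5 rad of -x. In the bay its axes match the printer's.
- wide_cassette: The wide label cassette, like the narrow one but 80 mm wide (y), too wide for the bay: a bystander on the other side of the printer. Origin: centre of its underside.
- scanner: Handheld bar-code scanner, black and grey, about 150 x 70 x 31 mm, a bystander. Origin: underside of its handle.
- tape_measure: Tape measure, 66 x 34 x 60 mm, a bystander. Origin: centre of its underside.
- mug: White mug, 82 mm across, 95 mm high, a bystander. Origin: centre of its underside.
- stapler: Stapler, 130 mm long, 54 mm high, a bystander. Origin: centre of its underside.
- carton: Small carton, 85 x 60 x 45 mm, a bystander. Origin: centre of its underside.
- marker: Marker pen lying flat, 120 mm long, 15 mm thick, a bystander. Origin: its middle, on the bench.
- label_roll: Roll of paper labels lying flat, 64 mm across, 36 mm high, a bystander. Origin: centre of its underside.
Things that resemble listed ones, but are neither listed nor needed, are in the scene too. What is shaped like the cassette but blue or pink is not meant.

How it is judged:
By the outcome, as a careful person would: the job done as asked, in the order asked, and still so for the second after the job is handed in, with the robot touching nothing.
It also fails if it takes over 72 s, if anything falls off the work surface, if the arm or the gripper's body presses on something with over 40 N, if the wrist force passes 120 N, or if a joint passes its speed limit or range.

### The arm

A 6-joint arm with a two-finger parallel gripper is mounted at the origin on the work surface. World frame = base frame: x ahead of the robot, y to its left, z up, the work surface at z = 0. Lengths are in m, angles in rad, forces in N, time in s.
With the tool pointing down it reaches from about 0.25 to 0.8 m from the base axis. Payload 3.9 kg.
Tool frame: the origin (TCP) lies at the centre of the arm's flange, where the gripper is bolted on; the fingertips stand 173 mm ahead of it and the grasp point (between the pads) lies 155 mm ahead of it; z points along the fingers, y is the line along which they close (so a half turn about z gives the same grasp; the last joint's range is limited). The gripper opens to 85 mm and grips with 20 to 120 N. Pads are 22 mm wide; open, the fingers measure 114 mm over their backs; the gripper's body (76 mm by 85 mm) begins 54 mm behind the grasp point. The pads swing forward as they close: fully open they stand 13 mm farther back than shut.
Start: joints at [-1.317, 0.26, -0.138, 1.173, 0, 1.571], TCP at [0.132, -0.508, 0.405] pointing down, gripper open.
Joint ranges: [-2.78, 2.78], [-0.83, 1.72], [-1.28, 1.37], [-1.9, 2.12], [-1.57, 1.48], [-3.14, 3.14]. Speed limits (rad/s): [2.57, 2.57, 3.14, 3.14, 3.14, 3.14].

### API

Orientations are given as a rotation vector (axis times angle).
In Python, from cell import state, capture, camera_model, hand_in gives the robot as it stands.
- The arm moves only by the tool send_rows, never from a script. Its argument "commands" is a list of rows, each a list of 5 numbers: the shift along the world's x, y, z in units of 60 mm (1.0 is 60 mm), then the turn about the world's z in units of 8 degrees (1.0 is 8 degrees), then the finger opening in mm, from 0 to 85.4. In form: [[dx, dy, dz, twist, jaw], ...]. A call has 1 to 8 rows; each row shifts and turns the commanded pose from where the row before left it; what a row does not reach is not made up. A row lasts 1/8 s, in which the tool goes at most 62.5 mm and 10.7 degrees, less where a joint would pass 70% of its speed; a pose out of reach is approached as far as the arm can. A call is refused whole if a number of a shift passes 1 or a number of a turn 1, either way. A call with a gripper value outside its range is refused whole. The fingers move at their own pace and stop on an object; the grip force is fixed at half the most. Time passes only in rows, so rows that do not move let the fingers close. It gives the time, the measured TCP pose, the force, the opening and the grip force at its end, in the units of the state.
- state(): the state, without advancing time (a new reading comes with each control period).
- capture(name): name is "side" or "top"; returns the picture (384x512x3 uint8, blue, green, red); there is no depth.
- camera_model(name): a dict with "fovy" (degrees; the focal length in pixels is half the picture's height over the tangent of half this angle, whatever the lens; pixels are square), "cx", "cy" (the principal point, pixels), "D" ([k1, k2, p1, p2, k3] as OpenCV has them; the pictures are not rectified), "extrinsics" (4x4, takes a point from world to camera coordinates). Camera axes: x right, y up, looking along -z (the intrinsics and any distortion apply to the point x, -y, -z); pixel columns grow to the right and rows downward; lengths in m; the calibration is good to about 2 mm. A picture is of the moment at which its call begins. camera_model takes no time and is no camera call.
- hand_in(): hands the job in; it is judged then, once.
The state is a dict: "t": time; "qpos": joint angles; "joint_vel": joint speeds; "joint_efforts": joint torques, N m; "tcp_pos": TCP position; "eef_rot": TCP orientation; "force": force on the tool from outside, world axes, zero at the start; "torque": the same for the moment, N m; "gripper_width": finger opening in m; "grip_force": force on a finger pad.
Only numpy, scipy, OpenCV 4.12 (cv2) and the standard library are available. Lean on these libraries where they do the work, as an engineer would, in place of code of your own. Each camera call takes 0.05 s, during which the arm holds its last target. There are 200 camera calls.

## Working session

There is one attempt and no reset: what is moved stays moved. The work goes in short steps, Python scripts to look and compute and a tool call to move; the robot and the scene stay as the last step left them, time stands still between calls to the robot, and variables do not carry over. Pictures are saved under pics/ and viewed, at most 10 in all, crops included, and the job is handed in when it is done.

Besides the shell and the picture viewer there is one more tool, called after "Call:" as name(argument=value, ...), one argument or row to a line, values as JSON. send_rows: Moves the arm, as the interface text tells. Its arguments: {"type":"object","properties":{"commands":{"type":"array","items":{"type":"array","items":{"type":"number"}}}},"required":["commands"]}

```bash
mkdir -p pics; cat > h.py <<'E'
import numpy as np,cv2
from cell import state,capture,camera_model,hand_in
def K(m):
    f=192/np.tan(np.radians(m["fovy"])/2); return np.array([[f,0,m["cx"]],[0,f,m["cy"]],[0,0,1]])
def ray(n,uv):
    m=camera_model(n);E=np.array(m["extrinsics"])
    p=cv2.undistortPoints(np.array(uv,float).reshape(-1,1,2),K(m),np.array(m["D"],float)).reshape(-1,2)
    d=np.c_[p[:,0],-p[:,1],-np.ones(len(p))]@E[:3,:3]
    return -E[:3,:3].T@E[:3,3],d
def onz(n,uv,z):
    c,d=ray(n,uv); z=np.asarray(z,float)
    return c+d*((z-c[2])/d[:,2])[:,None]
def proj(n,P):
    m=camera_model(n);E=np.array(m["extrinsics"])
    q=np.atleast_2d(P)@E[:3,:3].T+E[:3,3]; q=q*[1,-1,-1]
    return cv2.projectPoints(q,np.zeros(3),np.zeros(3),K(m),np.array(m["D"],float))[0].reshape(-1,2)
E
python3 - <<'E'
from h import *
s=state();print({k:np.round(v,3).tolist() for k,v in s.items()})
for n in("top","side"):
    i=capture(n);cv2.imwrite(f"pics/{n}0.png",i);cv2.imwrite(f"pics/{n}0v.png",cv2.resize(i,(800,600),interpolation=cv2.INTER_CUBIC))
    m=camera_model(n);print(n,m["fovy"],m["D"],ray(n,[[256,192]]))
E
```

```text
{'t': 0.0, 'qpos': [-1.317, 0.261, -0.139, 1.173, -0.0, 1.571], 'joint_vel': [0.001, -0.001, -0.001, -0.001, 0.001, 0.0], 'joint_efforts': [0.003, -40.568, 25.392, 0.019, 0.0, 0.0], 'tcp_pos': [0.132, -0.508, 0.404], 'eef_rot': [-3.114, -0.397, 0.0], 'force': [-0.367, 0.38, -0.347], 'torque': [0.05, 0.053, -0.041], 'grip_force': 0.0, 'gripper_width': 0.085}
top 44.99588794063936 [0.06342354 0.         0.         0.         0.        ] (array([ 0.22956519, -0.06800308,  1.44259751]), array([[ 0.19012506, -0.03174973, -0.98129684]]))
side 43.52811510218688 [-0.01209199  0.          0.          0.          0.        ] (array([-0.21900784, -1.1428476 ,  1.25613951]), array([[ 0.39829236,  0.62607177, -0.67049704]]))
```

View pics/top0v.png

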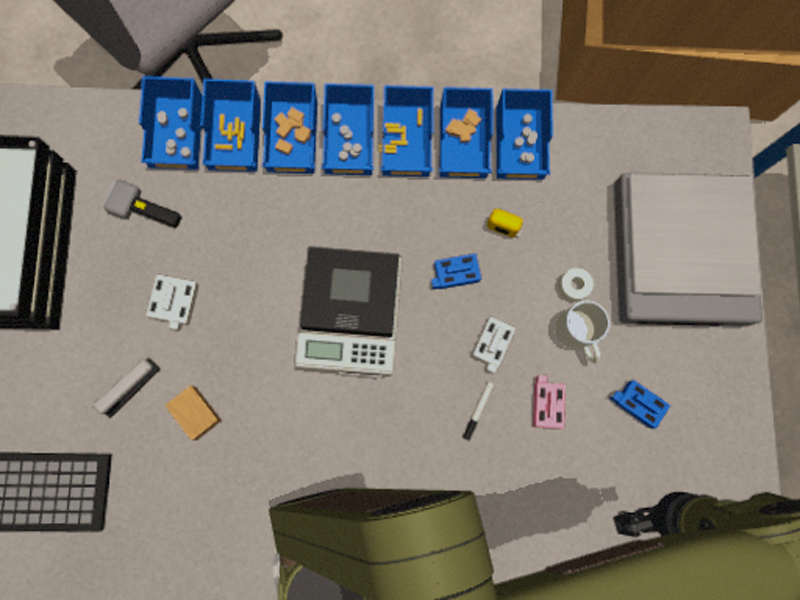

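View pics/side0v.png

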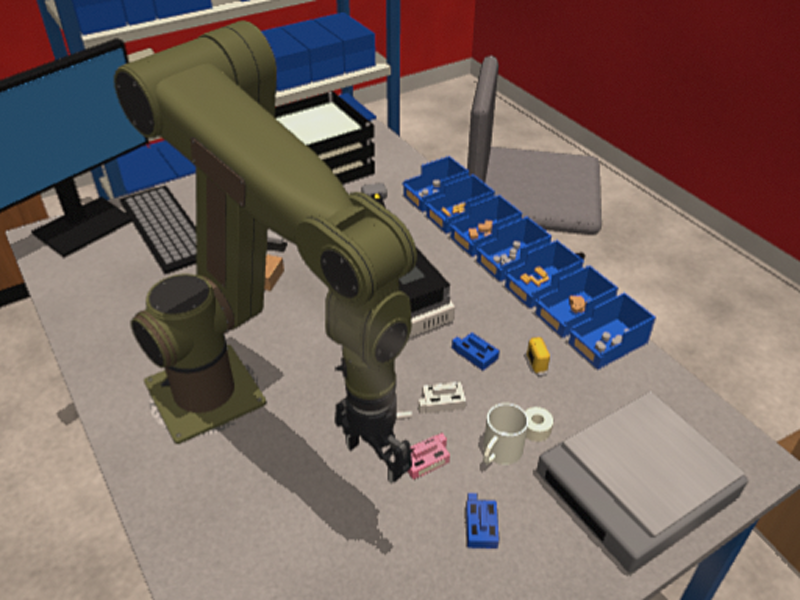

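The top view has +x up and +y left. Taking positions at 800x600, the printer is at about (347,312) and its press mark at (346,321).

These could be taken for the narrow cassette:
- white (494,344), right of the printer, slim
- white (172,300), left, broad, so the wide one
- blue (457,270)
- blue (640,403)
- pink (549,402)

I choose the white one at (494,344) and will check it in a crop.

```bash
python3 - <<'E'
from h import *
i=cv2.imread("pics/top0.png");hsv=cv2.cvtColor(i,cv2.COLOR_BGR2HSV)
def big(m,c,r):
    z=np.zeros_like(m);x,y=c;z[y-r:y+r,x-r:x+r]=m[y-r:y+r,x-r:x+r]
    cs=cv2.findContours(z,cv2.RETR_EXTERNAL,cv2.CHAIN_APPROX_NONE)[0];return max(cs,key=cv2.contourArea)
w=((hsv[...,2]>185)&(hsv[...,1]<40)).astype(np.uint8)*255
for nm,c in(("narrow",(316,220)),("wide",(110,192))):
    k=big(w,c,24)
    P=onz("top",k.reshape(-1,2),0.03)[:,:2]*1000
    r=cv2.minAreaRect(P.astype(np.float32));print(nm,"hull rect mm",np.round(r[0]),np.round(r[1]),r[2],"centroid",P.mean(0))
b=(hsv[...,2]<75).astype(np.uint8)*255
k=big(b,(224,187),40)
P=onz("top",k.reshape(-1,2),0.128)[:,:2]*1000
r=cv2.minAreaRect(P.astype(np.float32));print("cover",np.round(r[0],1),np.round(r[1],1),r[2],"\n",cv2.boxPoints(r))
# combined pic
a=cv2.resize(i[190:250,285:345],(600,600),interpolation=cv2.INTER_CUBIC)[:, :]
p=cv2.resize(i[150:250,180:265],(510,600),interpolation=cv2.INTER_CUBIC)
cv2.imwrite("pics/crop1.png",np.hstack([cv2.resize(a,(400,400)),cv2.resize(p,(340,400))]))
E
```

```text
narrow hull rect mm [ 436. -306.] [52. 60.] 65.76847076416016 centroid [ 440.75635262 -313.05063701]
wide hull rect mm [490. 337.] [76. 97.] 80.27249908447266 centroid [492.68991717 338.60571641]
cover [498.6 -15.9] [169.1 155.9] 86.4814224243164 
 [[ 415.576     -95.524   ]
 [ 571.19214  -105.092545]
 [ 581.5691     63.672012]
 [ 425.95294    73.240555]]
```

View pics/crop1.png

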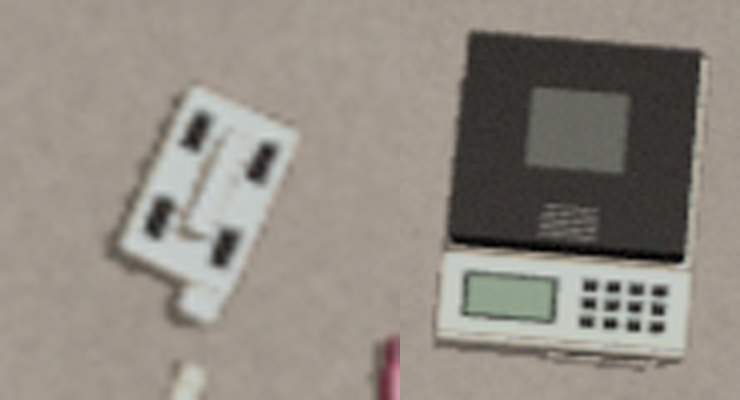

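The crop confirms it: a white slim body with its nose at the lower right and the rib running along its length, so this is the narrow cassette. The press mark is at crop (570,221), about (222.5,205) in the full picture.

```bash
python3 - <<'E'
from h import *
i=cv2.imread("pics/top0.png");g=cv2.cvtColor(i,cv2.COLOR_BGR2GRAY);hsv=cv2.cvtColor(i,cv2.COLOR_BGR2HSV)
# cover corners by eye (crop px)
c=np.array([[470,32],[704,52],[450,234],[685,252],[570,221]],float)
uv=np.c_[180+(c[:,0]-400)/4-.5,150+c[:,1]/4-.5]
P=onz("top",uv,.128)*1000;print("cover TL,TR,BL,BR,mark",P[:,:2].round(1).tolist())
print("widths",np.linalg.norm(P[0]-P[1]),np.linalg.norm(P[2]-P[3]),"yaw",np.degrees(np.arctan2(*(P[0]-P[1])[[0,1]])),np.degrees(np.arctan2(*(P[2]-P[3])[[0,1]])))
# console side edges / front lower
c=np.array([[437,340],[684,358]],float);uv=np.c_[180+(c[:,0]-400)/4-.5,150+c[:,1]/4-.5]
Q=onz("top",uv,.0)*1000;print("base front",Q[:,:2].round(1).tolist())
w=((hsv[...,2]>165)&(hsv[...,1]<32)).astype(np.uint8)*255
z=np.zeros_like(w);z[198:242,300:333]=w[198:242,300:333]
z=cv2.morphologyEx(z,cv2.MORPH_CLOSE,np.ones((7,7)))
# remove nose by opening
o=cv2.morphologyEx(z,cv2.MORPH_OPEN,cv2.getStructuringElement(cv2.MORPH_ELLIPSE,(13,13)))
for nm,m in(("all",z),("body",o)):
    k=max(cv2.findContours(m,cv2.RETR_EXTERNAL,cv2.CHAIN_APPROX_NONE)[0],key=cv2.contourArea)
    A=onz("top",k.reshape(-1,2),.03)[:,:2]*1000;r=cv2.minAreaRect(A.astype(np.float32));print(nm,np.round(r[0],1),np.round(r[1],1),r[2])
c=np.array([[195,87],[300,133],[122,248],[215,322]],float);uv=285+c/6.667-.5;uv[:,1]-=95
R=onz("top",uv,.03)*1000;print("cass corners",R[:,:2].round(1).tolist())
E
```

```text
cover TL,TR,BL,BR,mark [[582.6, 63.5], [572.1, -107.5], [433.3, 71.5], [424.1, -96.5], [444.7, -13.7]]
widths 171.40450579059114 168.30131122830554 yaw 3.511056049044824 3.118937014638216
base front [[370.0, 91.4], [360.0, -100.2]]
all [ 430.8 -295.9] [90.1 99.9] 50.340511322021484
body [ 426.6 -304.5] [64.8 88. ] 71.5643081665039
cass corners [[474.3, -293.3], [453.9, -341.8], [398.5, -259.1], [365.5, -301.6]]
```

Numbers:
- Printer: yaw −3.5°, mark at (445,−14), hinge at (572,−21), bay at about (503,−17) mm.
- Cassette: about (426,−302), yaw about −23°.

The checks agree: cover width 171 mm against 172, body about 83 x 53 mm against 86 x 56. I go above the mark with the fingers closed.

Call:
send_rows(
  commands=[
    [0.217,0.343,-0.05,0.844,0],
    [0.217,0.343,-0.05,0.844,0],
    [0.217,0.343,-0.05,0.844,0],
    [0.217,0.343,-0.05,0.844,0],
    [0.217,0.343,-0.05,0.844,0],
    [0.217,0.343,-0.05,0.844,0],
    [0.217,0.343,-0.05,0.844,0],
    [0.217,0.343,-0.05,0.844,0],
  ],
)

```text
t: 1.1
tcp_pos: [0.2362, -0.3426, 0.3803]
eef_rot: [-2.592, -1.774, -0.0]
force: [-0.6, 0.0, -0.2]
gripper_width: -0.0002
grip_force: 0.0
```

Call:
send_rows(
  commands=[
    [0.217,0.343,-0.05,0.844,0],
    [0.217,0.343,-0.05,0.844,0],
    [0.217,0.343,-0.05,0.844,0],
    [0.217,0.343,-0.05,0.844,0],
    [0.217,0.343,-0.05,0.844,0],
    [0.217,0.343,-0.05,0.844,0],
    [0.217,0.343,-0.05,0.844,0],
    [0.217,0.343,-0.05,0.844,0],
  ],
)

```text
t: 2.1
tcp_pos: [0.3403, -0.1781, 0.3563]
eef_rot: [-1.504, -2.758, 0.0]
force: [1.0, -0.9, -0.2]
gripper_width: -0.0
grip_force: 0.0
```

Call:
send_rows(
  commands=[
    [0.217,0.343,-0.05,0.844,0],
    [0.217,0.343,-0.05,0.844,0],
    [0.217,0.343,-0.05,0.844,0],
    [0.217,0.343,-0.05,0.844,0],
    [0.217,0.343,-0.05,0.844,0],
    [0.217,0.343,-0.05,0.844,0],
    [0.217,0.343,-0.05,0.844,0],
    [0.217,0.343,-0.05,0.844,0],
  ],
)

```text
t: 3.1
tcp_pos: [0.4444, -0.0135, 0.3323]
eef_rot: [-0.087, -3.14, 0.0]
force: [1.3, -0.4, -1.1]
gripper_width: -0.0001
grip_force: 0.0
```

Call:
send_rows(
  commands=[
    [0,0,-0.1,0,0],
    [0,0,-0.15,0,0],
    [0,0,-0.15,0,0],
    [0,0,-0.07,0,0],
    [0,0,0,0,0],
  ],
)

```text
t: 3.72
tcp_pos: [0.4439, -0.0146, 0.3041]
eef_rot: [-0.095, -3.139, 0.0]
force: [0.2, -0.4, 0.6]
gripper_width: 0.0001
grip_force: 0.0
```

Call:
send_rows(
  commands=[
    [0,0,-0.03,0,0],
    [0,0,-0.03,0,0],
    [0,0,0,0,0],
  ],
)

```text
t: 4.1
tcp_pos: [0.4444, -0.0143, 0.3011]
eef_rot: [0.093, 3.14, -0.0]
force: [-0.6, -0.5, 2.2]
gripper_width: -0.0
grip_force: 0.8
```

Call:
send_rows(
  commands=[
    [0,0,-0.03,0,0],
    [0,0,0,0,0],
  ],
)

```text
t: 4.35
tcp_pos: [0.4444, -0.0143, 0.2991]
eef_rot: [0.093, 3.14, -0.0]
force: [-0.2, -0.6, 1.9]
gripper_width: 0.0004
grip_force: 0.8
```

Call:
send_rows(
  commands=[
    [0,0,-0.03,0,0],
    [0,0,-0.02,0,0],
    [0,0,0,0,0],
  ],
)

```text
t: 4.72
tcp_pos: [0.4443, -0.0143, 0.296]
eef_rot: [-0.094, -3.14, 0.0]
force: [0.0, -1.1, 1.8]
gripper_width: 0.0003
grip_force: 0.8
```

Call:
send_rows(
  commands=[
    [0,0,-0.008,0,0],
    [0,0,0,0,0],
  ],
)

```text
t: 4.97
tcp_pos: [0.4443, -0.0143, 0.2956]
eef_rot: [-0.093, -3.14, 0.0]
force: [-0.7, -1.2, 1.6]
gripper_width: -0.0002
grip_force: 0.9
```

Call:
send_rows(
  commands=[
    [0,0,-0.009,0,0],
    [0,0,0,0,0],
  ],
)

```text
t: 5.22
tcp_pos: [0.4443, -0.0143, 0.2951]
eef_rot: [-0.094, -3.14, 0.0]
force: [-1.0, 0.1, 2.1]
gripper_width: -0.0003
grip_force: 0.9
```

Call:
send_rows(
  commands=[
    [0,0,-0.009,0,0],
    [0,0,0,0,0],
  ],
)

```text
t: 5.48
tcp_pos: [0.4443, -0.0143, 0.2947]
eef_rot: [0.093, 3.14, -0.0]
force: [-1.5, -1.8, 2.5]
gripper_width: -0.0001
grip_force: 1.7
```

Call:
send_rows(
  commands=[
    [0,0,-0.009,0,0],
    [0,0,0,0,0],
  ],
)

```text
t: 5.72
tcp_pos: [0.4442, -0.0143, 0.2944]
eef_rot: [0.094, 3.14, -0.0]
force: [-2.8, -0.8, 6.7]
gripper_width: 0.0002
grip_force: 3.4
```

Call:
send_rows(
  commands=[
    [0,0,-0.004,0,0],
    [0,0,0,0,0],
  ],
)

```text
t: 5.98
tcp_pos: [0.4442, -0.0143, 0.2943]
eef_rot: [0.094, 3.14, -0.0]
force: [-2.6, -1.0, 8.2]
gripper_width: 0.0002
grip_force: 4.1
```

Bottomed at 8 N. I lift off and move aside so both the bay and the cassette can be seen.

Call:
send_rows(
  commands=[
    [0,0,0.05,0,0],
    [0,0,0.15,0,0],
    [0,0,0.4,0,0],
    [0,0,0.5,0,0],
    [0,-0.3,0.2,0,0],
    [-0.2,-0.5,0,-0.3,30],
    [-0.3,-0.6,0,-0.3,60],
    [-0.3,-0.6,0,-0.3,85],
  ],
)

```text
t: 6.98
tcp_pos: [0.3958, -0.135, 0.372]
eef_rot: [0.291, 3.128, 0.001]
force: [0.1, -0.0, 0.5]
gripper_width: 0.0546
grip_force: 0.0
```

Call:
send_rows(
  commands=[
    [-0.3,-0.6,0,-0.3,85],
    [-0.3,-0.6,0,-0.3,85],
    [-0.4,-0.6,0,-0.3,85],
    [-0.4,-0.6,0,-0.3,85],
    [-0.2,-0.4,0,-0.4,85],
  ],
)

```text
t: 7.6
tcp_pos: [0.2992, -0.3034, 0.372]
eef_rot: [0.643, 3.075, 0.001]
force: [0.5, -0.1, 0.5]
gripper_width: 0.0845
grip_force: 0.0
```

```bash
python3 - <<'E'
from h import *
s=state();print(s["t"],s["tcp_pos"],s["qpos"])
i=capture("top");cv2.imwrite("pics/top1.png",i)
a=cv2.resize(i[190:245,285:340],(400,400),interpolation=cv2.INTER_CUBIC)
p=cv2.resize(i[140:240,180:280],(400,400),interpolation=cv2.INTER_CUBIC)
cv2.imwrite("pics/crop2.png",np.hstack([a,p]))
E
```

```text
7.6 [ 0.29916805 -0.30339104  0.37200286] [-7.92536110e-01  1.10002726e-01 -4.18026841e-01  1.04279129e+00
  3.75760504e-04 -3.80536119e-01]
```

View pics/crop2.png

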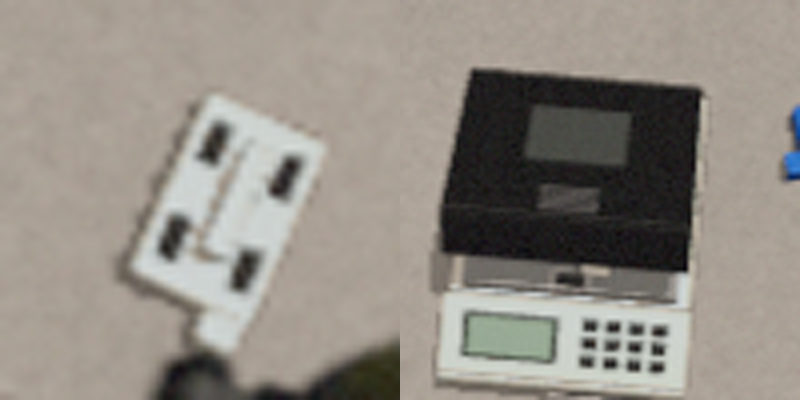

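The crop shows the cover rising (pale deck below its front edge, crop (570,270)). The cassette's four dark vents lie at crop (213,142), (287,178), (173,237) and (244,270), symmetric about the body centre. I measure the pose from them.

```bash
cat > m.py <<'E'
from h import *
def vents(i,c,r,z,thr=110):
    x0,y0=int(c[0]-r),int(c[1]-r);g=cv2.cvtColor(i[y0:y0+2*r,x0:x0+2*r],cv2.COLOR_BGR2GRAY)
    g=cv2.resize(g,None,fx=6,fy=6,interpolation=cv2.INTER_CUBIC)
    n,l,st,ce=cv2.connectedComponentsWithStats((g<thr).astype(np.uint8))
    ok=[k for k in range(1,n) if 150<st[k,4]<1100]
    uv=(ce[ok]+.5)/6-.5+[x0,y0];P=onz("top",uv,z)*1000
    return uv,P[:,:2],st[ok,4]
E
python3 - <<'E'
from m import *
i=cv2.imread("pics/top1.png")
uv,P,a=vents(i,(316,217),22,.03)
print(uv.round(1).tolist(),P.round(1).tolist(),a)
E
```

```text
[[314.0, 209.4], [323.7, 214.0], [308.3, 222.1], [318.2, 226.7], [307.6, 232.2]] [[453.0, -293.9], [439.2, -323.8], [412.9, -276.2], [399.5, -306.2], [382.1, -273.7]] [448 476 509 471 811]
```

Call:
send_rows(
  commands=[
    [0.4,0.01,0,-0.05,85],
    [0.5,0.01,-0.1,0,85],
    [0.5,0.01,-0.3,0,85],
    [0.4,0.02,-0.4,0,85],
    [0.317,0.007,-0.5,0,85],
    [0,0,-0.5,0,85],
    [0,0,-0.5,0,85],
    [0,0,-0.4,0,85],
  ],
)

```text
t: 8.65
tcp_pos: [0.4275, -0.2981, 0.2086]
eef_rot: [-0.646, -3.074, -0.002]
force: [-0.9, 0.4, -0.5]
gripper_width: 0.0846
grip_force: 0.0
```

Call:
send_rows(
  commands=[
    [0,0,-0.06,0,85],
    [0,0,0,0,0],
    [0,0,0,0,0],
    [0,0,0,0,0],
    [0,0,0,0,0],
    [0,0,0,0,0],
  ],
)

```text
t: 9.4
tcp_pos: [0.4276, -0.2991, 0.2068]
eef_rot: [0.648, 3.073, -0.001]
force: [-0.4, -0.1, 4.1]
gripper_width: 0.0105
grip_force: 60.1
```

Call:
send_rows(
  commands=[
    [0,0,0.2,0,0],
    [0,0,0.4,0,0],
    [0,0,0.6,0,0],
    [0,0,0.6,0,0],
    [0,0,0.5,0,0],
    [0,0,0.2,0.5,0],
    [0,0,0,1,0],
    [0,0,0,1,0],
  ],
)

```text
t: 10.4
tcp_pos: [0.4271, -0.2986, 0.3569]
eef_rot: [0.097, 3.14, -0.0]
force: [-0.8, -0.3, -1.5]
gripper_width: 0.0106
grip_force: 59.4
```

Call:
send_rows(
  commands=[
    [0,0,0,0,0],
    [0,0,0,0,0],
    [0,0,0,0,0],
    [0,0,0,0,0],
  ],
)

```text
t: 10.9
tcp_pos: [0.4273, -0.2988, 0.3561]
eef_rot: [-0.105, -3.14, -0.0]
force: [-0.4, -0.5, -0.4]
gripper_width: 0.0107
grip_force: 59.4
```

```bash
python3 - <<'E'
from h import *
s=state();print(s["t"],s["tcp_pos"],s["eef_rot"],s["force"],s["gripper_width"])
i=capture("top");cv2.imwrite("pics/top2.png",i);j=capture("side");cv2.imwrite("pics/side2.png",j)
c=proj("side",np.array(s["tcp_pos"])-[0,0,.19])[0].astype(int);print("side px",c,proj("top",np.array(s["tcp_pos"])-[0,0,.19]))
p=cv2.resize(i[155:255,180:280],(400,400),interpolation=cv2.INTER_CUBIC)
a=cv2.resize(j[c[1]-35:c[1]+35,c[0]-35:c[0]+35],(400,400),interpolation=cv2.INTER_CUBIC)
cv2.imwrite("pics/crop3.png",np.hstack([p,a]))
E
```

```text
10.9 [ 0.42730241 -0.29881281  0.35611175] [-1.05323612e-01 -3.13966185e+00 -1.54870016e-04] [-0.36044782 -0.54554011 -0.40211992] 0.010688850190068983
side px [285 223] [[323.56944724 211.07282571]]
```

View pics/crop3.png

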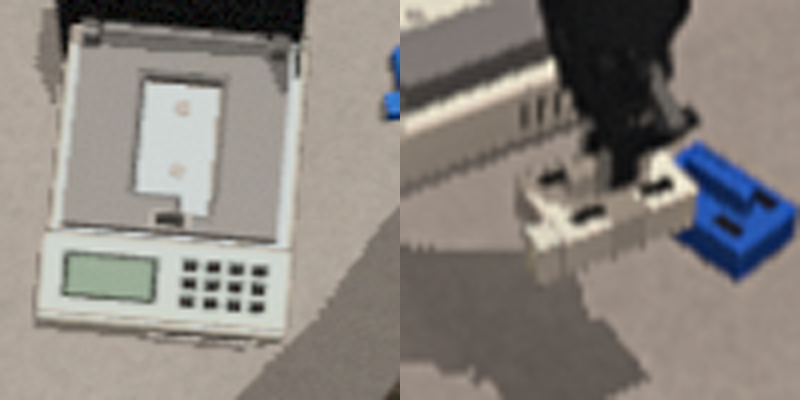

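Left half: the bay's bright floor, crop (143,80) to (213,215), in the grey deck with the cover open. Right half: the cassette held level with its nose forward, vents at (552,178), (588,214) and (657,187). I measure the bay and the offset of the cassette in the hand.

```bash
python3 - <<'E'
from h import *
i=cv2.imread("pics/top2.png");j=cv2.imread("pics/side2.png")
tcp=np.array([427.3,-298.8]);zt=.3561-.2068+.030
# cassette vents side
x0,y0=250,188;g=cv2.resize(cv2.cvtColor(j[y0:y0+70,x0:x0+70],cv2.COLOR_BGR2GRAY),None,fx=6,fy=6,interpolation=cv2.INTER_CUBIC)
n,l,st,ce=cv2.connectedComponentsWithStats((g<80).astype(np.uint8))
ok=[k for k in range(1,n) if 150<st[k,4]<1500];uv=(ce[ok]+.5)/6-.5+[x0,y0]
print("vents",uv.round(1).tolist(),st[ok,4],(onz("side",uv,zt)*1000)[:,:2].round(1).tolist())
# bay floor
x0,y0=205,165;g=cv2.resize(cv2.cvtColor(i[y0:y0+55,x0:x0+40],cv2.COLOR_BGR2GRAY),None,fx=6,fy=6,interpolation=cv2.INTER_CUBIC)
m=(g>175).astype(np.uint8);n,l,st,ce=cv2.connectedComponentsWithStats(m)
k=1+np.argmax(st[1:,4]);print(st[k])
mm=(l==k).astype(np.uint8)
yaw=np.radians(-3.5);ax=np.array([np.cos(yaw),np.sin(yaw)]);ay=np.array([-ax[1],ax[0]])
c=max(cv2.findContours(mm,cv2.RETR_EXTERNAL,cv2.CHAIN_APPROX_NONE)[0],key=cv2.contourArea).reshape(-1,2)
P=(onz("top",(c+.5)/6-.5+[x0,y0],.06)*1000)[:,:2]
q=np.c_[P@ax,P@ay]
b=np.array([502.6,-17.2]);qb=np.array([b@ax,b@ay]);q-=qb
print("x range",q.min(0),q.max(0))
for lo,hi in((-30,-15),(-15,0),(0,15),(15,35)):
    s=q[(q[:,0]>lo)&(q[:,0]<hi)];L=s[s[:,1]>0,1];R=s[s[:,1]<0,1];print(lo,"left",np.median(L).round(1),"right",np.median(R).round(1))
for lo,hi in((-25,-10),(-10,5),(5,20)):
    s=q[(q[:,1]>lo)&(q[:,1]<hi)];print("rear",lo,s[s[:,0]>20,0].max().round(1))
E
```

```text
vents [[276.5, 218.7], [294.3, 220.2], [282.6, 224.8]] [355 290 318] [[408.2, -277.5], [451.8, -313.0], [409.1, -309.9]]
[   55    65   125   215 19290]
x range [-65.20609648 -27.39334845] [42.62113859 30.10890965]
-30 left 29.7 right -25.8
-15 left 29.1 right -26.9
0 left 29.6 right -26.0
15 left 29.0 right -26.7
rear -25 41.8
rear -10 42.6
rear 5 42.2
```

```bash
python3 - <<'E'
from h import *
j=cv2.imread("pics/side0.png")
uv0=proj("side",[[.426,-.300,.03]])[0];print(uv0)
x0,y0=(uv0-26).astype(int);g=cv2.resize(cv2.cvtColor(j[y0:y0+52,x0:x0+52],cv2.COLOR_BGR2GRAY),None,fx=6,fy=6,interpolation=cv2.INTER_CUBIC)
n,l,st,ce=cv2.connectedComponentsWithStats((g<95).astype(np.uint8))
ok=[k for k in range(1,n) if 80<st[k,4]<1500];uv=(ce[ok]+.5)/6-.5+[x0,y0]
print(uv.round(1).tolist(),st[ok,4],(onz("side",uv,.03)*1000)[:,:2].round(1).tolist())
i=cv2.imread("pics/top0.png")
from m import vents
for f,im in(("top0",i),("top1",cv2.imread("pics/top1.png"))):
    print(f,vents(im,(316,217),22,.03)[1].round(1).tolist())
E
```

```text
[283.27366479 252.21450742]
[[275.1, 248.0], [270.2, 252.5], [291.5, 253.7], [278.1, 255.4]] [102  97 290 297] [[413.4, -270.0], [388.4, -277.8], [445.4, -320.1], [403.6, -302.0]]
top0 [[453.0, -293.9], [439.2, -323.8], [413.0, -276.2], [384.3, -272.1], [399.5, -306.3]]
top1 [[453.0, -293.9], [439.2, -323.8], [412.9, -276.2], [399.5, -306.2], [382.1, -273.7]]
```

Call:
send_rows(
  commands=[
    [0.1,0.35,0,0.03,0],
    [0.18,0.677,0,0,0],
    [0.18,0.677,0,0,0],
    [0.18,0.677,0,0,0],
    [0.18,0.677,0,0,0],
    [0.18,0.677,0,0,0],
    [0.17,0.65,0,0,0],
    [0.1,0.352,0,0,0],
  ],
)

```text
t: 12.0
tcp_pos: [0.5039, -0.0128, 0.3562]
eef_rot: [0.095, 3.14, 0.0]
force: [0.9, -0.2, -1.4]
gripper_width: 0.0102
grip_force: 59.4
```

Call:
send_rows(
  commands=[
    [0,0,-0.2,0,0],
    [0,0,-0.3,0,0],
    [0,0,-0.3,0,0],
    [0,0,-0.1,0,0],
    [0,0,0,0,0],
  ],
)

```text
t: 12.62
tcp_pos: [0.5031, -0.0152, 0.3017]
eef_rot: [-0.099, -3.139, 0.0]
force: [0.3, -0.2, -1.6]
gripper_width: 0.0105
grip_force: 59.4
```

```bash
python3 - <<'E'
from h import *
s=state();print(s["t"],s["tcp_pos"],s["eef_rot"],s["force"],s["gripper_width"])
j=capture("side");cv2.imwrite("pics/side3.png",j);i=capture("top");cv2.imwrite("pics/top3.png",i)
c=proj("side",[.48,-.03,.1])[0].astype(int);print(c)
a=cv2.resize(j[c[1]-50:c[1]+50,c[0]-50:c[0]+50],(600,600),interpolation=cv2.INTER_CUBIC)
cv2.imwrite("pics/crop4.png",a)
E
```

```text
12.625 [ 0.50312738 -0.01520641  0.30167008] [-9.93170908e-02 -3.13866022e+00  3.77523381e-04] [ 0.25700865 -0.22004336 -1.6269995 ] 0.010516609295578285
[253 185]
```

View pics/crop4.png

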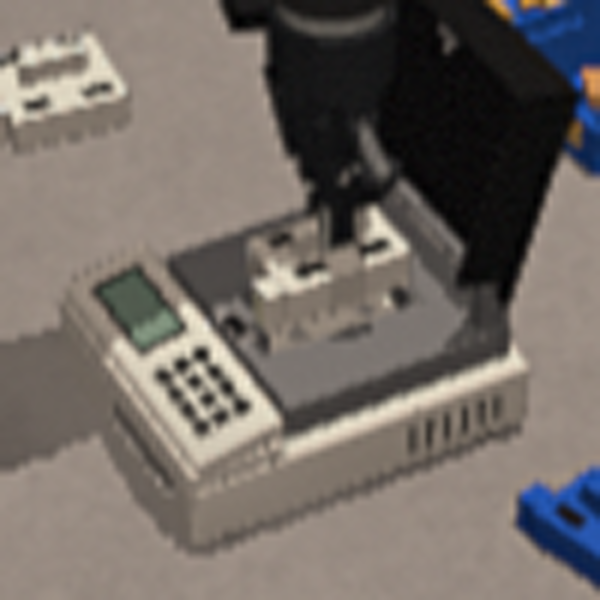

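The cassette hovers level over the bay, crop (330,270), nose to the console, with the cover fully open behind. I lower it by feel.

Call:
send_rows(
  commands=[
    [0,0,-0.1,0,0],
    [0,0,-0.08,0,0],
    [0,0,-0.02,0,0],
    [0,0,0,0,0],
  ],
)

```text
t: 13.22
tcp_pos: [0.5035, -0.0146, 0.29]
eef_rot: [-0.098, -3.14, 0.0]
force: [0.8, 0.1, -0.9]
gripper_width: 0.0102
grip_force: 59.4
```

Call:
send_rows(
  commands=[
    [0,0,-0.02,0,0],
    [0,0,-0.01,0,0],
    [0,0,0,0,0],
  ],
)

```text
t: 13.6
tcp_pos: [0.5035, -0.0146, 0.2884]
eef_rot: [-0.098, -3.14, -0.0]
force: [0.8, 0.2, -0.2]
gripper_width: 0.0104
grip_force: 59.4
```

Call:
send_rows(
  commands=[
    [0,0,-0.02,0,0],
    [0,0,-0.02,0,0],
    [0,0,0,0,0],
  ],
)

```text
t: 13.98
tcp_pos: [0.5034, -0.0146, 0.2858]
eef_rot: [-0.098, -3.14, -0.0]
force: [0.3, -0.8, -1.6]
gripper_width: 0.0103
grip_force: 59.4
```

Call:
send_rows(
  commands=[
    [0,0,-0.02,0,0],
    [0,0,-0.01,0,0],
    [0,0,0,0,0],
  ],
)

```text
t: 14.35
tcp_pos: [0.5035, -0.0146, 0.2841]
eef_rot: [-0.098, -3.14, 0.0]
force: [-0.0, -0.2, -0.7]
gripper_width: 0.0107
grip_force: 59.4
```

Call:
send_rows(
  commands=[
    [0,0,-0.05,0,0],
    [0,0,-0.05,0,0],
    [0,0,0,0,0],
  ],
)

```text
t: 14.72
tcp_pos: [0.5033, -0.0146, 0.2778]
eef_rot: [-0.098, -3.139, -0.0]
force: [0.1, 0.3, -0.2]
gripper_width: 0.0103
grip_force: 59.4
```

Call:
send_rows(
  commands=[
    [0,0,-0.05,0,0],
    [0,0,-0.05,0,0],
    [0,0,0,0,0],
  ],
)

```text
t: 15.1
tcp_pos: [0.5033, -0.0146, 0.2718]
eef_rot: [-0.098, -3.139, -0.0]
force: [-0.9, 0.0, -0.4]
gripper_width: 0.0108
grip_force: 59.4
```

Call:
send_rows(
  commands=[
    [0,0,-0.04,0,0],
    [0,0,-0.02,0,0],
    [0,0,0,0,0],
  ],
)

```text
t: 15.48
tcp_pos: [0.5034, -0.0146, 0.2685]
eef_rot: [-0.098, -3.14, 0.0]
force: [-0.1, 0.0, -1.2]
gripper_width: 0.0105
grip_force: 59.4
```

Call:
send_rows(
  commands=[
    [0,0,-0.02,0,0],
    [0,0,-0.015,0,0],
    [0,0,0,0,0],
  ],
)

```text
t: 15.85
tcp_pos: [0.5035, -0.0147, 0.2668]
eef_rot: [0.098, 3.14, -0.0]
force: [-1.0, -0.2, 3.1]
gripper_width: 0.0104
grip_force: 59.8
```

Call:
send_rows(
  commands=[
    [0,0,0,0,40],
    [0,0,0,0,40],
    [0,0,0,0,40],
    [0,0,0.2,0,40],
    [0,0,0.5,0,40],
    [0,0,0.7,0,0],
    [0,0,0.7,0,0],
    [0,0,0.7,0,0],
  ],
)

```text
t: 16.85
tcp_pos: [0.5033, -0.0146, 0.4368]
eef_rot: [0.098, 3.139, -0.0]
force: [0.6, -0.2, 0.1]
gripper_width: 0.0
grip_force: 0.0
```

Call:
send_rows(
  commands=[
    [0,0,0.6,0,0],
    [0.1,0,0.2,0,0],
    [0.2,-0.02,0,0,0],
  ],
)

```text
t: 17.23
tcp_pos: [0.5218, -0.0158, 0.4846]
eef_rot: [0.098, 3.136, -0.0]
force: [-0.5, 0.3, 0.3]
gripper_width: -0.0001
grip_force: 0.0
```

```bash
python3 - <<'E'
from h import *
s=state();print(s["t"],s["tcp_pos"],s["qpos"],s["force"],s["gripper_width"])
j=capture("side");cv2.imwrite("pics/side4.png",j)
c=np.array([253,185])
cv2.imwrite("pics/crop5.png",cv2.resize(j[c[1]-60:c[1]+40,c[0]-50:c[0]+50],(600,600),interpolation=cv2.INTER_CUBIC))
# expected vent positions if home, yaw -3.6
yaw=np.radians(-3.6);ax=np.array([np.cos(yaw),np.sin(yaw)]);ay=np.array([-ax[1],ax[0]])
for z in(.09,):
  print([proj("side",np.r_[(np.array([503,-15])+sx*21.9*ax+sy*16.5*ay)/1000,z])[0].round(1).tolist() for sx,sy in((-1,1),(-1,-1),(1,-1),(1,1))])
x0,y0=225,160;g=cv2.resize(cv2.cvtColor(j[y0:y0+50,x0:x0+60],cv2.COLOR_BGR2GRAY),None,fx=6,fy=6,interpolation=cv2.INTER_CUBIC)
n,l,st,ce=cv2.connectedComponentsWithStats((g<80).astype(np.uint8))
ok=[k for k in range(1,n) if 80<st[k,4]<1500];print(((ce[ok]+.5)/6-.5+[x0,y0]).round(1).tolist(),st[ok,4])
E
```

```text
17.225 [ 0.52175391 -0.01581262  0.48456705] [-3.02946649e-02  2.32666514e-01  3.16948301e-02  1.36608317e+00
 -9.70440856e-06  3.19087430e-02] [-0.48233303  0.28490025  0.29080436] -6.746730234403831e-05
[[249.7, 182.5], [254.0, 187.7], [264.4, 183.9], [260.1, 178.8]]
[[226.3, 181.0], [249.7, 181.3], [264.3, 182.7], [254.2, 186.6], [236.1, 193.6], [232.8, 195.4], [238.3, 196.6], [229.9, 197.3], [240.3, 199.1], [242.7, 202.2], [282.8, 203.1], [233.8, 202.9], [280.0, 204.6], [239.3, 204.0], [277.0, 205.7], [274.1, 206.6], [236.1, 205.7], [225.7, 207.9], [271.2, 207.9]] [283 139 191 167 106  95  82  92 104 109 130  88 140  84 128 163  89 149
 130]
```

View pics/crop5.png

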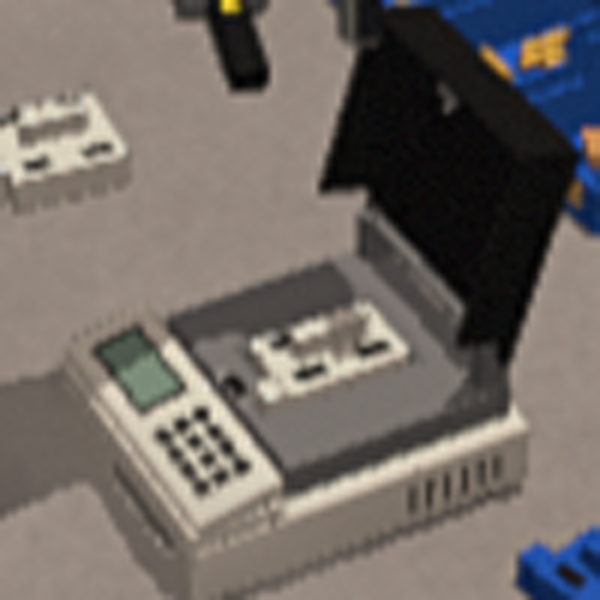

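The cassette sits flush in the bay, vents within a pixel or so of the prediction for home, and the cover stands open. I go over and behind the cover with the fingers closed.

Call:
send_rows(
  commands=[
    [0.5,-0.03,0,0,0],
    [0.6,-0.04,0,0,0],
    [0.6,-0.04,0,0,0],
    [0.5,-0.04,0,0,0],
    [0.03,0,0,0,0],
  ],
)

```text
t: 17.9
tcp_pos: [0.657, -0.025, 0.4796]
eef_rot: [-0.098, -3.137, 0.0]
force: [-1.0, -0.1, 0.9]
gripper_width: -0.0001
grip_force: 0.0
```

Call:
send_rows(
  commands=[
    [0,0,-0.3,0,0],
    [0,0,-0.4,0,0],
    [0,0,-0.4,0,0],
    [0,0,-0.18,0,0],
    [0,0,0,0,0],
  ],
)

```text
t: 18.52
tcp_pos: [0.6545, -0.0248, 0.4049]
eef_rot: [-0.098, -3.138, -0.0]
force: [-0.6, 0.8, 0.2]
gripper_width: 0.0001
grip_force: 0.0
```

```bash
cat > t.py <<'E'
import numpy as np
hx,hz=573.5,118.
def tip(th):
    if th>np.pi/2: x=-145*np.cos(th)+10*np.sin(th); z=235-hz
    else:
        r=117+22*(1-th/(np.pi/2)); x=-r*np.cos(th)+10*np.sin(th); z=r*np.sin(th)+10*np.cos(th)
    return np.array([hx+x+11,hz+z+173])
ths=np.linspace(1.85,0.0,31)
p=np.array([tip(t) for t in ths]);print("start",p[0],"end",p[-1])
cum=np.round((p-p[0])/60,2);d=np.diff(cum,axis=0).round(2)
print(d.tolist())
E
python3 t.py
```

```text
start [634.07333782 408.        ] end [445.5 301. ]
[[-0.14, 0.0], [-0.15, 0.0], [-0.14, 0.0], [-0.15, 0.0], [-0.14, 0.01], [-0.12, 0.02], [-0.12, 0.01], [-0.13, 0.0], [-0.12, -0.01], [-0.13, -0.01], [-0.13, -0.02], [-0.12, -0.03], [-0.13, -0.04], [-0.12, -0.05], [-0.12, -0.05], [-0.11, -0.06], [-0.12, -0.07], [-0.11, -0.08], [-0.1, -0.09], [-0.1, -0.09], [-0.1, -0.1], [-0.09, -0.1], [-0.08, -0.11], [-0.08, -0.12], [-0.06, -0.12], [-0.07, -0.13], [-0.05, -0.13], [-0.05, -0.13], [-0.03, -0.14], [-0.03, -0.14]]
```

Call:
send_rows(
  commands=[
    [-0.2,0,0.05,0,0],
    [-0.14,0,0,0,0],
    [-0.14,0.006,0,0,0],
    [-0.15,0.006,0,0,0],
    [-0.14,0.006,0,0,0],
  ],
)

```text
t: 19.15
tcp_pos: [0.6087, -0.0237, 0.4091]
eef_rot: [0.098, 3.139, 0.0]
force: [1.6, 1.0, 1.1]
gripper_width: 0.0001
grip_force: 0.8
```

Call:
send_rows(
  commands=[
    [-0.15,0.006,0,0,0],
    [-0.14,0.006,0.01,0,0],
    [-0.12,0.006,0.02,0,0],
    [-0.12,0.006,0.01,0,0],
    [-0.13,0.006,0,0,0],
  ],
)

```text
t: 19.77
tcp_pos: [0.5691, -0.0219, 0.4109]
eef_rot: [-0.098, -3.14, 0.0]
force: [0.9, -0.2, -0.5]
gripper_width: 0.0002
grip_force: 0.7
```

Call:
send_rows(
  commands=[
    [-0.12,0.006,-0.01,0,0],
    [-0.13,0.006,-0.01,0,0],
    [-0.13,0.006,-0.02,0,0],
    [-0.12,0.006,-0.03,0,0],
  ],
)

```text
t: 20.27
tcp_pos: [0.539, -0.0205, 0.4068]
eef_rot: [0.098, 3.14, -0.0]
force: [1.6, 0.5, -1.3]
gripper_width: -0.0001
grip_force: 0.7
```

Call:
send_rows(
  commands=[
    [-0.13,0.006,-0.04,0,0],
    [-0.12,0.006,-0.05,0,0],
    [-0.12,0.006,-0.05,0,0],
    [-0.11,0.006,-0.06,0,0],
  ],
)

```text
t: 20.78
tcp_pos: [0.5103, -0.019, 0.3947]
eef_rot: [0.098, 3.14, -0.0]
force: [1.9, -0.7, 0.2]
gripper_width: -0.0001
grip_force: 0.7
```

Call:
send_rows(
  commands=[
    [-0.12,0.006,-0.07,0,0],
    [-0.11,0.006,-0.08,0,0],
    [-0.1,0.006,-0.09,0,0],
    [-0.1,0.006,-0.09,0,0],
    [-0.1,0.006,-0.1,0,0],
  ],
)

```text
t: 21.4
tcp_pos: [0.4786, -0.0172, 0.3688]
eef_rot: [0.098, 3.14, -0.0]
force: [1.7, -0.1, 0.2]
gripper_width: 0.0002
grip_force: 0.9
```

Call:
send_rows(
  commands=[
    [-0.09,0.006,-0.1,0,0],
    [-0.08,0.006,-0.11,0,0],
    [-0.08,0.006,-0.12,0,0],
    [-0.06,0.006,-0.12,0,0],
  ],
)

```text
t: 21.9
tcp_pos: [0.46, -0.0159, 0.3416]
eef_rot: [0.098, 3.14, -0.0]
force: [2.7, -0.0, 0.8]
gripper_width: 0.0
grip_force: 0.9
```

Call:
send_rows(
  commands=[
    [-0.07,0.006,-0.13,0,0],
    [-0.05,0.006,-0.13,0,0],
    [-0.05,0.006,-0.13,0,0],
    [-0.04,0.006,-0.1,0,0],
  ],
)

```text
t: 22.4
tcp_pos: [0.4474, -0.0143, 0.3121]
eef_rot: [-0.098, -3.139, -0.0]
force: [1.2, 0.1, 1.3]
gripper_width: -0.0002
grip_force: 0.9
```

Call:
send_rows(
  commands=[
    [-0.02,0,-0.1,0,0],
    [-0.01,0,-0.06,0,0],
    [0,0,0,0,0],
  ],
)

```text
t: 22.78
tcp_pos: [0.4455, -0.0143, 0.3027]
eef_rot: [-0.098, -3.139, -0.0]
force: [0.1, -0.6, 0.8]
gripper_width: -0.0003
grip_force: 0.7
```

Call:
send_rows(
  commands=[
    [0,0,-0.03,0,0],
    [0,0,-0.03,0,0],
    [0,0,-0.03,0,0],
    [0,0,0,0,0],
  ],
)

```text
t: 23.28
tcp_pos: [0.4457, -0.0144, 0.2974]
eef_rot: [-0.098, -3.139, 0.0]
force: [-0.5, 0.3, 1.8]
gripper_width: 0.0003
grip_force: 0.9
```

Call:
send_rows(
  commands=[
    [0,0,-0.018,0,0],
    [0,0,0,0,0],
  ],
)

```text
t: 23.52
tcp_pos: [0.446, -0.0144, 0.2965]
eef_rot: [0.098, 3.14, -0.0]
force: [-2.8, -0.0, 2.8]
gripper_width: 0.0
grip_force: 0.9
```

Call:
send_rows(
  commands=[
    [0,0,-0.014,0,0],
    [0,0,0,0,0],
  ],
)

```text
t: 23.78
tcp_pos: [0.446, -0.0144, 0.2957]
eef_rot: [0.098, 3.14, -0.0]
force: [-1.9, -0.5, 1.8]
gripper_width: 0.0001
grip_force: 0.9
```

Call:
send_rows(
  commands=[
    [0,0,-0.01,0,0],
    [0,0,0,0,0],
  ],
)

```text
t: 24.02
tcp_pos: [0.446, -0.0144, 0.2951]
eef_rot: [0.098, 3.14, -0.0]
force: [-1.7, -0.5, 2.2]
gripper_width: -0.0001
grip_force: 0.9
```

Call:
send_rows(
  commands=[
    [0,0,-0.009,0,0],
    [0,0,0,0,0],
  ],
)

```text
t: 24.28
tcp_pos: [0.446, -0.0144, 0.2948]
eef_rot: [0.098, 3.14, -0.0]
force: [-1.9, -0.3, 4.4]
gripper_width: -0.0001
grip_force: 2.1
```

Call:
send_rows(
  commands=[
    [0,0,-0.008,0,0],
    [0,0,0,0,0],
  ],
)

```text
t: 24.52
tcp_pos: [0.4459, -0.0144, 0.2946]
eef_rot: [0.098, 3.14, -0.0]
force: [-3.7, -0.2, 7.2]
gripper_width: -0.0001
grip_force: 3.7
```

Call:
send_rows(
  commands=[
    [0,0,-0.005,0,0],
    [0,0,0,0,0],
  ],
)

```text
t: 24.78
tcp_pos: [0.4459, -0.0144, 0.2945]
eef_rot: [0.098, 3.14, -0.0]
force: [-3.6, -0.1, 8.9]
gripper_width: -0.0002
grip_force: 4.6
```

Bottomed at 8.9 N. I let up, move clear and look.

Call:
send_rows(
  commands=[
    [0,0,0.05,0,0],
    [0,0,0.15,0,0],
    [0,0,0.4,0,0],
    [0,0,0.5,0,0],
    [0,-0.4,0.3,0,0],
    [-0.2,-0.6,0,0,0],
    [-0.3,-0.7,0,0,0],
    [-0.3,-0.7,0,0,0],
  ],
)

```text
t: 25.78
tcp_pos: [0.3977, -0.1595, 0.3783]
eef_rot: [0.097, 3.139, -0.0]
force: [0.4, -1.0, -0.5]
gripper_width: 0.0
grip_force: 0.0
```

Call:
send_rows(
  commands=[
    [-0.3,-0.7,0,0,0],
    [-0.3,-0.6,0,0,0],
    [-0.3,-0.6,0,0,0],
    [-0.2,-0.4,0,0,0],
    [0,0,0,0,0],
    [0,0,0,0,0],
    [0,0,0,0,0],
    [0,0,0,0,0],
  ],
)

```text
t: 26.78
tcp_pos: [0.3323, -0.2957, 0.3779]
eef_rot: [0.096, 3.14, 0.0]
force: [-0.6, -0.3, -0.2]
gripper_width: -0.0002
grip_force: 0.0
```

```bash
python3 - <<'E'
from h import *
print(state()["t"],state()["tcp_pos"])
i=capture("top");cv2.imwrite("pics/top5.png",i)
j=capture("side");cv2.imwrite("pics/side5.png",j)
a=cv2.imread("pics/top0.png");d=cv2.absdiff(i,a)[140:245,175:270].max(2);print("diff px at printer",(d>40).sum())
cv2.imwrite("pics/fin.png",np.hstack([cv2.resize(i[110:290,60:300],(400,300)),cv2.resize(j[110:290,180:420],(400,300))]))
E
```

```text
26.775 [ 0.33230653 -0.29569713  0.37787316]
diff px at printer 0
```

View pics/fin.png

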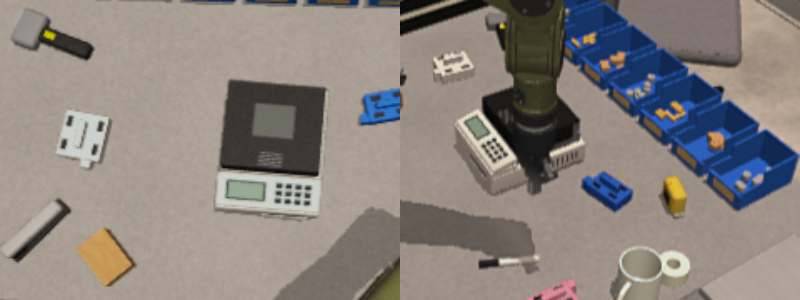

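The cover at (275,125) is shut and level two seconds after release, and no pixel at the printer differs from the first picture. The bystanders in view stand where they were.

```bash
python3 -c "
from cell import hand_in;print(hand_in())"
```

```text
the job is handed in; nothing more can be done
None
```

The label printer is loaded: the narrow cassette is home in the bay, nose to the front, and the cover is shut and latched; I pressed the cover with at most about 9 N, and the job took about 27 s.

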